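Find the loose hold-down bolt of the die press and hold its cap open

ROBOT

A 7-joint arm with a two-finger parallel gripper is mounted at the origin on the work surface. World frame = base frame: x ahead of the robot, y to its left, z up, the work surface at z = 0. Lengths are in mm, angles in rad, forces in N, time in s.
With the tool pointing down it reaches from about 400 to 875 mm from the base axis. Payload 19.3 kg.
Tool frame: the origin (TCP) lies at the very end of the fingers, on their centre line; the grasp point (between the pads) lies 19 mm behind it (grip_point_offset is the z of the grasp point in the tool frame, in mm); z points along the fingers, x is the direction in which the jaws open and shut, and the axes are right-handed (so a half turn about z gives the same grasp; the last joint's range is limited). The gripper opens to 85 mm and grips with 20 to 120 N. Pads are 22 mm wide; open, the fingers measure 114 mm over their backs; the gripper's body (76 mm by 85 mm) begins 54 mm behind the grasp point. The pads swing forward as they close: fully open they stand 13 mm farther back than shut.
Start: joints at [-1.348, 0.521, -0.036, 1.599, 0.021, 1.021, -0.113], TCP at [180.415, 598.385, 231.291] pointing down, gripper open.
Joint ranges: [-2.91, 2.91], [-0.3, 2.13], [-1.5, 1.42], [0.17, 2.43], [-1.26, 4.41], [0.16, 1.93], [-2.52, 2.52]. Speed limits (rad/s): [1.89, 1.89, 2.39, 2.39, 3.01, 3.01, 3.01].

INTERFACE

Orientations are given as a 3x3 rotation matrix whose columns are the frame's x, y, z axes.
In Python, from workcell import movep, movel, goto_joints, open_gripper, clamp, wait, inverse_kinematics, read_state, camera, PlanningError, finish_job, grip_point_offset gives the robot as it stands. Calls block until the motion is done:
- movep(position, orientation): joint-space move of the TCP to a pose.
- movel(position, frame=None, max_speed=150, guard=None): straight line of the TCP; frame=None keeps the orientation; max_speed is the mean speed in mm/s. With guard (N) it stops when the force on the tool has changed by that much, and returns True; else False.
- goto_joints(angles): joint-space move.
- open_gripper() and clamp(): open the fingers fully, or close them until they stop; the grip force is fixed at half the most.
- wait(seconds).
- inverse_kinematics(position, orientation): joint angles nearest the present ones, or None.
- read_state(): the state.
- camera(name): name is "side" or "top" or "wrist"; returns a dict with "image" (384x512x3 uint8, blue, green, red), "range_z" (384x512 float32, mm along the optical axis (not along the pixel's ray), 0 where there is no reading), "fx", "fy", "cx", "cy" (pixels), "cam_to_world" (4x4, takes a point from camera to world coordinates). Camera axes: x right, y up, looking along -z (the intrinsics and any distortion apply to the point x, -y, -z); pixel columns grow to the right and rows downward; lengths in mm; the calibration is good to about 2 mm. A picture is of the moment at which its call begins.
A pose or a line that the arm cannot do raises PlanningError and nothing moves.
- finish_job(): hands the job in, once; it reports no verdict.
The state is a dict: "time": time; "qpos": joint angles; "qvel": joint speeds; "joint_efforts": joint torques, N m; "eef_pos": TCP position; "tool_rot": TCP orientation; "ft_force": force on the tool from outside, world axes, zero at the start; "torque": the same for the moment, N m; "finger_gap": finger opening in mm.
Only numpy, scipy, OpenCV 4.12 (cv2) and the standard library are available. Lean on these libraries where they do the work, as an engineer would, in place of code of your own. Each camera call takes 0.05 s, during which the arm holds its last target.

TASK

The loading tray of the leather die press stands out over its front foot: push it fully home under the press head, with the cutting die still lying flat on it. Then tap down on the three capped hold-down bolts of the front foot to find the loose one, which gives under the tap, lift that bolt's hinged cap at least halfway to upright and finish while holding it open with the gripper, ready for the spanner. Leave the caps of the tight bolts shut, and the spanner, awl, burnisher and glue jar where they are.

Things in the scene. Friction and masses are not known exactly. Their poses are not given: they have to be found in the camera images.
- press: fixed die press, grey-green frame, base plate 18 mm thick. Origin on the bench under the middle front bolt; -x points out of its front, +y along its width. Base plate and the two tray rails begin 24 mm in front of the origin; rails: inner faces at y = +-151 mm, tops 86 mm high. Platen: underside 125 mm up, begins 150 mm behind the origin; head and side frames, 300 mm high, 200 mm behind it
- tray (a joint): how far the loading tray stands out, m: 0 = fully home at its stop, most 0.175. It slides level along press x with 2 N of friction plus 8 N per m/s and stays where left. Tray 260 x 296 mm, underside 60 mm, front lip top 98 mm above the bench; at home the lip is 90 mm behind the press's origin
- tray_handle (a point): middle of the round bar handle on the tray's front: bar along the press's width, 100 mm long, 10 to 12 mm thick, 35 mm in front of the lip, 80 mm above the bench. The shut caps below reach up to 50 mm
- mount_a: washer under bolt A, on the base plate: origin on the bolt's axis, 18 mm above the bench, axes like the press's. Centre of the shut cap's flat top (bare aluminium, 38 mm across), the place to tap: 27 mm above it. Hinge pin of the cap, along y: 21 mm behind (+x), 14.5 mm above it. The bolts stand in a row along press y, 85 mm apart, A at -y, B in the middle, C at +y
- bolt_a (a joint): how far bolt A, with its collar and cap, has gone down, m; 0 at first. A tight bolt stays under 0.001. The loose one, its nut fallen, is held up by friction alone: a push of 5 N sinks it 0.005 and it stays down (10 N would pull it up again). All three look alike and stand equally high at first; which one is loose changes
- cap_a (a joint): angle of the hinged cap over bolt A, rad: 0 = shut over the bolt head, growing as its front is lifted, stop at 1.75. A light spring (0.03 to 0.06 N m) always pulls it shut
- lug_a (a point): grip point of the lifting lug of cap A: aluminium, 10 mm wide along the row of bolts, 16 mm high, it juts 35 mm forward from the cap, over the base plate's edge. The point: mid-height of the lug, 38 mm in front of the bolt's axis, 59 mm in front of the hinge pin, 41.5 mm above the bench when shut. 25 mm and more free on both sides
- mount_b: washer under bolt B, on the base plate: origin on the bolt's axis, 18 mm above the bench, axes like the press's. Centre of the shut cap's flat top (bare aluminium, 38 mm across), the place to tap: 27 mm above it. Hinge pin of the cap, along y: 21 mm behind (+x), 14.5 mm above it. The bolts stand in a row along press y, 85 mm apart, A at -y, B in the middle, C at +y
- bolt_b (a joint): how far bolt B, with its collar and cap, has gone down, m; 0 at first. A tight bolt stays under 0.001. The loose one, its nut fallen, is held up by friction alone: a push of 5 N sinks it 0.005 and it stays down (10 N would pull it up again). All three look alike and stand equally high at first; which one is loose changes
- cap_b (a joint): angle of the hinged cap over bolt B, rad: 0 = shut over the bolt head, growing as its front is lifted, stop at 1.75. A light spring (0.03 to 0.06 N m) always pulls it shut
- lug_b (a point): grip point of the lifting lug of cap B: aluminium, 10 mm wide along the row of bolts, 16 mm high, it juts 35 mm forward from the cap, over the base plate's edge. The point: mid-height of the lug, 38 mm in front of the bolt's axis, 59 mm in front of the hinge pin, 41.5 mm above the bench when shut. 25 mm and more free on both sides
- mount_c: washer under bolt C, on the base plate: origin on the bolt's axis, 18 mm above the bench, axes like the press's. Centre of the shut cap's flat top (bare aluminium, 38 mm across), the place to tap: 27 mm above it. Hinge pin of the cap, along y: 21 mm behind (+x), 14.5 mm above it. The bolts stand in a row along press y, 85 mm apart, A at -y, B in the middle, C at +y
- bolt_c (a joint): how far bolt C, with its collar and cap, has gone down, m; 0 at first. A tight bolt stays under 0.001. The loose one, its nut fallen, is held up by friction alone: a push of 5 N sinks it 0.005 and it stays down (10 N would pull it up again). All three look alike and stand equally high at first; which one is loose changes
- cap_c (a joint): angle of the hinged cap over bolt C, rad: 0 = shut over the bolt head, growing as its front is lifted, stop at 1.75. A light spring (0.03 to 0.06 N m) always pulls it shut
- lug_c (a point): grip point of the lifting lug of cap C: aluminium, 10 mm wide along the row of bolts, 16 mm high, it juts 35 mm forward from the cap, over the base plate's edge. The point: mid-height of the lug, 38 mm in front of the bolt's axis, 59 mm in front of the hinge pin, 41.5 mm above the bench when shut. 25 mm and more free on both sides
- die: steel cutting die, an open frame 96 x 56 x 20 mm, lying loose on the piece of leather on the tray (95 mm above the bench); it rides along with the tray under the platen. Origin: centre of its underside, z up
- spanner: open-and-ring spanner, 190 mm long, 8 mm thick, lying on the bench in front of the press. A bystander; origin at the centre of its underside
- awl: awl with a pear-shaped wooden handle, 130 mm long, 30 mm thick, lying on the bench in front of the press. A bystander; origin at the centre of its underside
- glue_jar: glass glue jar, 68 mm across, 85 mm high. A bystander; origin at the centre of its underside
- burnisher: turned wooden edge burnisher lying down, 130 mm long, 32 mm thick. A bystander; origin at the centre of its underside
Not all that is in view belongs to the job. What is shaped like the die but yellow is not meant.

How it is judged (in metres and radians):
On the way, in this order (a step that is already met when the one before it is completed fails the run):
1. the tray is fully home under the press head (value of joint tray below 0.006 m), for 0.1 s.
2. the loose bolt has been tapped and has given (value of joint any of bolt_a, bolt_b, bolt_c above 0.002 m), for 0.02 s.
At the end, for the whole second after the job is handed in: The cap of the loose bolt (the one that gave under the tap and stayed down) is held still by the gripper, lifted by at least 0.78 rad (45 degrees), the fingers touching it; the other two caps are shut (under 0.1 rad); the tray is home (within 10 mm) with the die lying flat on it (value of joint tray below 0.01 m and height (world z) of die above 0.088 m and angle between die's own z axis and vertical below 0.15 rad and ((value of joint cap_a above 0.78 rad and value of joint bolt_a above 0.0015 m and contact force between the fingers and mount_a above 0.2 N and velocity of joint cap_a between -0.1 and 0.1 rad/s and value of joint each of cap_b, cap_c below 0.1 rad) or (value of joint cap_b above 0.78 rad and value of joint bolt_b above 0.0015 m and contact force between the fingers and mount_b above 0.2 N and velocity of joint cap_b between -0.1 and 0.1 rad/s and value of joint each of cap_a, cap_c below 0.1 rad) or (value of joint cap_c above 0.78 rad and value of joint bolt_c above 0.0015 m and contact force between the fingers and mount_c above 0.2 N and velocity of joint cap_c between -0.1 and 0.1 rad/s and value of joint each of cap_a, cap_b below 0.1 rad))); the arm keeps its last pose, push and grip.
It fails at once if the cap of a bolt that has not given under a tap is lifted (more than 0.3 rad) ((value of joint cap_a above 0.3 rad and value of joint bolt_a below 0.0015 m) or (value of joint cap_b above 0.3 rad and value of joint bolt_b below 0.0015 m) or (value of joint cap_c above 0.3 rad and value of joint bolt_c below 0.0015 m)).
It fails at once if the spanner, awl, burnisher or glue jar is moved by more than 40 mm or the die falls off the tray (distance of any of spanner, awl, glue_jar, burnisher from where it was at the start of the episode above 0.04 m or height (world z) of die below 0.07 m).
It also fails if it takes over 54 s, if anything falls off the work surface, if the arm or the gripper's body presses on something with over 40 N, if the wrist force passes 120 N, or if a joint passes its speed limit or range.

## Working session

There is one attempt and no reset: what is moved stays moved. The work goes in short steps, each a Python script; the robot and the scene stay as the last script left them, time stands still between calls to the robot, and variables do not carry over. Pictures are saved under pics/ and viewed, and the job is handed in when it is done.

```bash
ls; mkdir -p pics; python3 - <<'E'
from workcell import *
import cv2,numpy as np
s=read_state();print(s['time'],s['eef_pos'],s['finger_gap'],s['ft_force']); print(np.round(s['tool_rot'],3),grip_point_offset)
for n in ['top','side','wrist']:
    c=camera(n);cv2.imwrite(f'pics/{n}0.png',c['image']);np.savez(f'{n}0.npz',**c)
    print(n,c['fx'],c['cx'],c['cy'],np.round(c['cam_to_world'],3).tolist(), [k for k in c])
E
```

```text
pics
0.0 [180.31108406 598.08005712 230.71724164] 85.37559659034433 [-0.09540743  0.5346808  -0.05480561]
[[ 0.289  0.957 -0.   ]
 [ 0.957 -0.289 -0.001]
 [-0.001  0.    -1.   ]] -18.700000000000003
top 439.54701659489774 257.423977043843 194.09815423151116 [[0.028, 0.987, -0.159, 353.634], [-1.0, 0.029, 0.004, 126.81], [0.009, 0.159, 0.987, 1088.112], [0.0, 0.0, 0.0, 1.0]] ['image', 'range_z', 'fx', 'fy', 'cx', 'cy', 'cam_to_world']
side 480.6646652123937 261.2010425099837 196.27287878441297 [[0.899, 0.285, -0.333, 59.505], [-0.438, 0.613, -0.658, -735.104], [0.017, 0.737, 0.676, 985.186], [0.0, 0.0, 0.0, 1.0]] ['image', 'range_z', 'fx', 'fy', 'cx', 'cy', 'cam_to_world']
wrist 339.02520678955585 254.5571382653623 194.38884513987682 [[0.287, -0.923, -0.255, 115.58], [0.958, 0.276, 0.078, 616.763], [-0.002, -0.267, 0.964, 372.608], [0.0, 0.0, 0.0, 1.0]] ['image', 'range_z', 'fx', 'fy', 'cx', 'cy', 'cam_to_world']
```

View pics/top0.png

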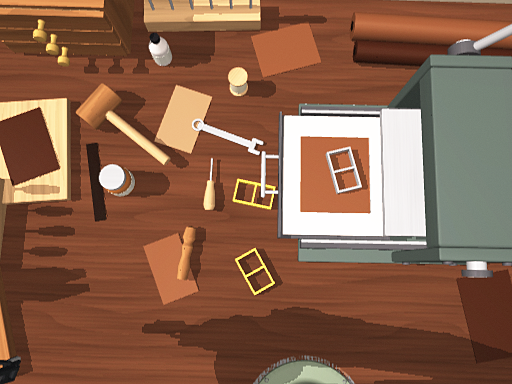

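View pics/side0.png

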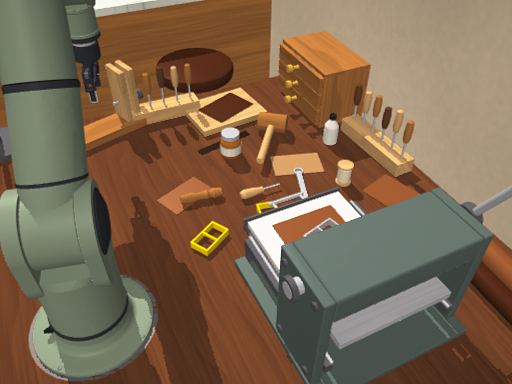

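View pics/wrist0.png

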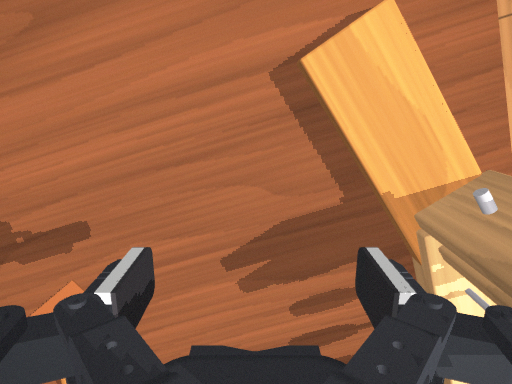

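```bash
cat > h.py <<'E'
import numpy as np,cv2
def cloud(c):
    h,w=c['range_z'].shape
    v,u=np.mgrid[0:h,0:w];d=c['range_z']
    P=np.stack([(u-c['cx'])/c['fx']*d,-(v-c['cy'])/c['fy']*d,-d,np.ones_like(d)],-1)
    W=P@np.array(c['cam_to_world']).T
    W[d<=0]=np.nan
    return W[...,:3]
E
python3 - <<'E'
from h import *
c=np.load('top0.npz');W=cloud(c)
im=c['image']
cv2.imwrite('pics/crop.png',cv2.resize(im[90:280,190:440],None,fx=3,fy=3,interpolation=cv2.INTER_NEAREST))
for (u,v) in [(350,230),(290,170),(282,170),(265,172),(273,193),(340,107),(340,243),(340,259),(344,169),(320,150),(228,137),(305,243),(240,370)]: print(u,v,np.round(W[v,u],1))
Z=W[...,2]
def show(lo,hi):
    m=(Z>lo)&(Z<hi); m[:, :260]=0; m[280:]=0
    return m
for lo,hi in [(12,24),(70,82),(82,90),(90,96),(96,103)]:
    m=show(lo,hi);print(lo,hi,m.sum())
    cv2.imwrite(f'pics/m{lo}.png',m.astype(np.uint8)*255)
E
```

```text
350 230 [438.2 -89.8  90.8]
290 170 [573.1  49.   92.8]
282 170 [577.2  66.2  71.7]
265 172 [568.5 106.5  84.2]
273 193 [519.2  86.8  85.4]
340 107 [735.2 -70.3  77.4]
340 243 [408.7 -68.9  81. ]
340 259 [373.7 -81.1  17.9]
344 169 [574.4 -72.  113.8]
320 150 [622.1 -19.9  95.4]
228 137 [673.3 201.4   6.1]
305 243 [406.6  10.7  77.7]
240 370 [107.7 151.8  -4.6]
12 24 2015
70 82 2166
82 90 1986
90 96 8916
96 103 1754
```

View pics/crop.png

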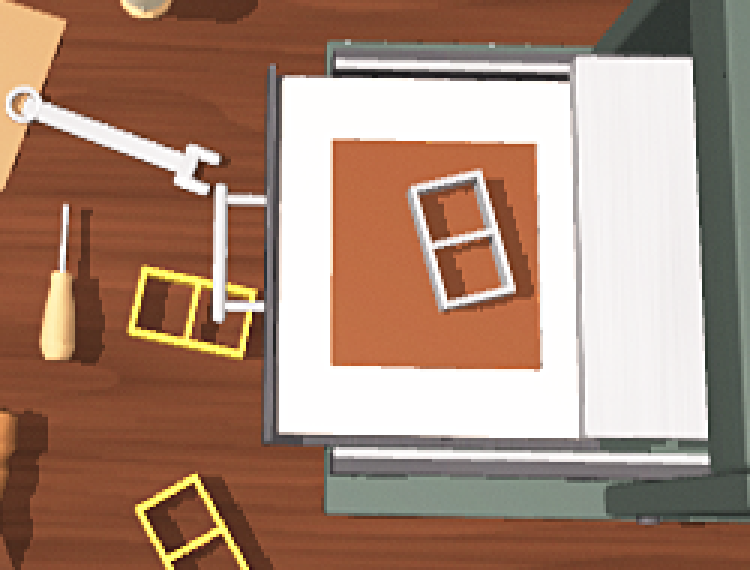

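```bash
cat >> h.py <<'E'
def ray(c,u,v,z):
    M=np.array(c['cam_to_world']);d=M[:3,:3]@np.array([(u-c['cx'])/c['fx'],-(v-c['cy'])/c['fy'],-1.0]);o=M[:3,3]
    return o+d*(z-o[2])/d[2]
E
python3 - <<'E'
from h import *
c=np.load('top0.npz');im=c['image'].astype(int)
# rail tops: bright strips, per column centroid
g=cv2.cvtColor(c['image'],cv2.COLOR_BGR2GRAY).astype(int)
for u in (310,335,360,375):
    print(u,'far',list(g[100:122,u]),'near',list(g[230:266,u]))
for v in (110,245): print(v,list(g[v,292:310]))
for v in (103,105,255,260): print(v,im[v,292:304].tolist())
for v in (150,160,170,180,190,200): print(v,list(g[v,255:285]))
for u in (261,263,264,265): print(u,list(g[148:160,u]),list(g[190:200,u]))
E
```

```text
310 far [np.int64(86), np.int64(86), np.int64(87), np.int64(90), np.int64(114), np.int64(133), np.int64(117), np.int64(110), np.int64(105), np.int64(144), np.int64(231), np.int64(255), np.int64(232), np.int64(59), np.int64(23), np.int64(69), np.int64(255), np.int64(255), np.int64(255), np.int64(254), np.int64(254), np.int64(254)] near [np.int64(254), np.int64(254), np.int64(255), np.int64(255), np.int64(255), np.int64(90), np.int64(111), np.int64(114), np.int64(84), np.int64(194), np.int64(255), np.int64(249), np.int64(195), np.int64(102), np.int64(113), np.int64(116), np.int64(118), np.int64(97), np.int64(103), np.int64(152), np.int64(144), np.int64(140), np.int64(142), np.int64(144), np.int64(142), np.int64(143), np.int64(142), np.int64(142), np.int64(144), np.int64(144), np.int64(142), np.int64(99), np.int64(64), np.int64(97), np.int64(96), np.int64(97)]
335 far [np.int64(87), np.int64(87), np.int64(86), np.int64(81), np.int64(107), np.int64(139), np.int64(128), np.int64(114), np.int64(110), np.int64(98), np.int64(193), np.int64(255), np.int64(244), np.int64(154), np.int64(35), np
[... 6924 characters left out ...]
 np.int64(179), np.int64(88), np.int64(92)]
264 [np.int64(87), np.int64(80), np.int64(74), np.int64(172), np.int64(250), np.int64(246), np.int64(239), np.int64(235), np.int64(233), np.int64(233), np.int64(236), np.int64(238)] [np.int64(197), np.int64(197), np.int64(196), np.int64(192), np.int64(191), np.int64(192), np.int64(157), np.int64(98), np.int64(89), np.int64(92)]
265 [np.int64(86), np.int64(79), np.int64(75), np.int64(103), np.int64(156), np.int64(169), np.int64(162), np.int64(190), np.int64(218), np.int64(190), np.int64(152), np.int64(158)] [np.int64(162), np.int64(248), np.int64(252), np.int64(148), np.int64(81), np.int64(92), np.int64(87), np.int64(90), np.int64(92), np.int64(92)]
```

```bash
python3 - <<'E'
from h import *
c=np.load('top0.npz');W=cloud(c)
for v in list(range(102,120))+list(range(232,266)):
    a=np.nanmedian(W[v,305:375],axis=0);print(v,np.round(a[[0,2]],1))
E
```

```text
102 [ 7.781e+02 -2.000e-01]
103 [ 7.754e+02 -3.000e-01]
104 [772.6   0.9]
105 [763.4  17.4]
106 [760.1  18. ]
107 [734.2  78.6]
108 [731.5  80.1]
109 [729.5  80.1]
110 [726.8  80.4]
111 [721.8  85. ]
112 [719.4  85.7]
113 [717.4  84.9]
114 [717.   78.8]
115 [717.1  72.5]
116 [716.5  68.9]
117 [705.3  90.1]
118 [702.5  92.1]
119 [699.7  92.1]
232 [432.9  92. ]
233 [430.6  91.8]
234 [428.4  91.9]
235 [426.3  89.3]
236 [425.3  72.6]
237 [423.   71.5]
238 [420.6  72. ]
239 [419.1  70.3]
240 [418.7  62. ]
241 [413.  86.]
242 [410.7  85.7]
243 [408.7  82.2]
244 [406.4  80.1]
245 [404.2  79.9]
246 [401.9  80.1]
247 [399.8  79.7]
248 [397.3  79.1]
249 [397.4  18.6]
250 [395.3  17.9]
251 [392.8  18. ]
252 [390.4  18.1]
253 [388.1  18.2]
254 [385.6  17.9]
255 [383.2  17.6]
256 [380.8  17.8]
257 [378.4  17.6]
258 [376.1  18. ]
259 [373.7  18. ]
260 [371.3  18.3]
261 [368.9  18.4]
262 [366.5  14.6]
263 [364.3   0.5]
264 [3.619e+02 3.000e-01]
265 [359.5  -0.4]
```

```bash
python3 - <<'E'
from h import *
c=np.load('top0.npz');W=cloud(c);g=cv2.cvtColor(c['image'],cv2.COLOR_BGR2GRAY).astype(float)
def edge(prof,thr,fall=True):
    for i in range(len(prof)-1):
        a,b=prof[i],prof[i+1]
        if (fall and a>=thr>b) or (not fall and a<thr<=b): return i+(a-thr)/(a-b)
P=[];Q=[];R=[]
for u in range(306,378):
    e=edge(g[111:118,u],130); P.append(ray(c,u,111+e,86)[:2])
    e=edge(g[256:266,u],105) ; Q.append(ray(c,u,256+e,18)[:2]) if e is not None else 0
    e=edge(g[232:240,u],180); R.append(ray(c,u,232+e,90)[:2])
for n,A in (('farrail',P),('plate near',Q),('tray near edge',R)):
    A=np.array(A);k=np.polyfit(A[:,1],A[:,0],1);k2=k;r=np.polyval(k,A[:,1])-A[:,0];m=abs(r)<1.5;k=np.polyfit(A[m,1],A[m,0],1);print(n,k,np.degrees(np.arctan(k[0])),m.mean(),'x@y=0',k[1])
# front edges
F=[]
gr=c['image'][...,0].astype(float)
for v in list(range(251,261)):
    e=edge(gr[v,292:303],90,False);F.append(ray(c,292+e,v,18)[:2])
for v in (105,106):
    e=edge(gr[v,292:303],90,False);print('far',ray(c,292+e,v,18)[:2])
print('near',np.mean(F,0))
for v in (111,112): print('railfar',ray(c,292+edge(g[v,292:306],170,False),v,86)[:2])
for v in (241,242): print('railnear',ray(c,292+edge(g[v,292:306],170,False),v,86)[:2])
H=[]
for v in range(155,194):
    row=g[v,257:268]; i=np.argmax(row>150)
    # bar: left edge, right edge
    l=edge(row,150,False); 
    H.append(ray(c,257+l,v,82)[:2])
H=np.array(H);print('handle left edge',H[0],H[-1],np.polyfit(H[:,0],H[:,1],1))
print('ends',ray(c,263,151,82),ray(c,263,197,82))
L=[]
for v in range(130,225):
    e=edge(g[v,276:290],180,False);L.append(ray(c,276+e,v,92)[:2])
L=np.array(L);print('lip inner',np.polyfit(L[:,0],L[:,1],1),L.mean(0))
for v in (140,170,210): print([ (u,np.round(W[v,u],1).tolist()) for u in range(277,286)])
E
```

```text
farrail [-9.62849945e-03  7.15855735e+02] -0.551655334323133 1.0 x@y=0 715.8557350533238
plate near [-3.44000374e-03  3.67261201e+02] -0.19709691845851615 1.0 x@y=0 367.26120077529674
tray near edge [-7.94707698e-03  4.25711430e+02] -0.4553243852406211 1.0 x@y=0 425.7114298317146
far [759.68285282  24.39314826]
far [757.01015232  24.40863126]
near [379.2261394   20.96204925]
railfar [719.12466907  23.46614593]
railfar [716.6512031   22.89267014]
railnear [410.42304543  21.31119651]
railnear [408.23080696  18.81917852]Traceback (most recent call last):
  File "<stdin>", line 29, in <module>
TypeError: unsupported operand type(s) for +: 'int' and 'NoneType'
```

```bash
python3 - <<'E'
from h import *
c=np.load('top0.npz');W=cloud(c);g=cv2.cvtColor(c['image'],cv2.COLOR_BGR2GRAY).astype(float)
H=[]
for v in range(158,188):
    row=g[v,257:268]; b=np.where(row>130)[0]
    H.append(ray(c,257+b.mean(),v,82)[:2])
H=np.array(H);print('handle mid',H[0],H[-1],np.polyfit(H[:,0],H[:,1],1))
print('ends',ray(c,263,150.8,82),ray(c,263,196.9,82))
for v in (140,170,220): print([ (u,np.round(W[v,u][1:],1).tolist()) for u in range(277,285)])
for v in (165,175): print([ (u,np.round(W[v,u],1).tolist()) for u in range(259,268)])
m=(np.abs(W[...,2]-115)<6);m[:,:310]=0;m[:,375:]=0;m[130:210]&=True;m[:130]=0;m[210:]=0
print('die',W[m].mean(0),m.sum())
E
```

```text
handle mid [602.37670053 112.04092385] [533.24433679 108.31602497] [-1.94291153e-03  1.12849852e+02]
ends [619.78663107 112.49082269  82.        ] [509.9044942  109.65130272  82.        ]
[(277, [76.2, -0.5]), (278, [76.6, 59.9]), (279, [76.2, 98.3]), (280, [73.7, 95.2]), (281, [71.4, 97.4]), (282, [67.6, 72.0]), (283, [66.1, 86.8]), (284, [64.1, 92.1])]
[(277, [74.6, 0.3]), (278, [75.9, 75.1]), (279, [74.7, 97.7]), (280, [72.5, 100.7]), (281, [69.9, 94.8]), (282, [66.2, 71.7]), (283, [65.0, 89.6]), (284, [62.6, 89.2])]
[(277, [71.8, -3.2]), (278, [74.7, 98.9]), (279, [72.5, 100.2]), (280, [70.2, 98.7]), (281, [66.4, 72.7]), (282, [64.5, 80.7]), (283, [63.0, 92.8]), (284, [60.8, 94.3])]
[(259, [604.0, 120.5, 0.7]), (260, [604.3, 118.0, -0.4]), (261, [585.8, 116.3, 80.2]), (262, [583.9, 114.0, 88.7]), (263, [583.6, 111.7, 90.3]), (264, [584.7, 109.3, 86.0]), (265, [584.8, 107.0, 86.0]), (266, [604.8, 102.8, -0.6]), (267, [604.5, 100.3, 1.0])]
[(259, [578.9, 119.8, -3.0]), (260, [577.8, 117.3, 2.9]), (261, [561.1, 115.7, 83.8]), (262, [561.0, 113.4, 84.5]), (263, [561.0, 111.0, 85.2]), (264, [561.1, 108.7, 85.1]), (265, [561.6, 106.3, 82.7]), (266, [577.9, 102.2, 4.6]), (267, [577.9, 99.7, 4.7])]
die [572.9818928  -70.97011151 114.43829178] 330
```

```bash
cat >> h.py <<'E'
TH=0.0085
O=np.array([565.2,-1.9,0.])
PX=np.array([TH,-1,0.]);PX/=np.linalg.norm(PX);PY=np.array([-PX[1],PX[0],0.]);PZ=np.array([0,0,1.])
def w(x,y,z): return O+PX*x+PY*y+PZ*z
def rot(t,s=1):
    # tool z: t=0 down; t>0 body tilted to front (tool points toward +x press)
    z=np.sin(t)*PX-np.cos(t)*PZ; x=PY*s; y=np.cross(z,x)
    return np.stack([x,y,z],1)
E
python3 - <<'E'
from h import *
from workcell import *
p=lambda q: None if q is None else np.round(q,2)
for s in (1,-1):
    print('s',s,'start',p(inverse_kinematics(w(-150,0,64),rot(0,s))),p(inverse_kinematics(w(25,0,64),rot(0,s))))
    for yb in (-85,0,85):
      for t in (45,30,15,0,-15,-30):
        q=inverse_kinematics(w(-38,yb,60),rot(np.radians(t),s));print(yb,t,p(q))
E
```

```text
s 1 start [-0.6   0.72  0.35  1.85 -0.38  0.64 -0.01] [-0.31  0.7   0.36  1.89 -0.41  0.62  0.32]
-85 45 [-1.02  0.94  0.58  1.96  0.28  0.79 -0.77]
-85 30 [-0.88  0.79  0.53  2.04  0.18  0.63 -0.6 ]
-85 15 [-0.68  0.67  0.44  2.09 -0.03  0.51 -0.29]
-85 0 [-0.43  0.61  0.31  2.11 -0.38  0.48  0.18]
-85 -15 [-0.07  0.6   0.06  2.1  -0.63  0.52  0.55]
-85 -30 [ 0.25  0.68 -0.14  2.06 -0.77  0.64  0.83]
0 45 [-0.92  1.    0.59  1.75  0.25  0.88 -0.66]
0 30 [-0.8   0.87  0.54  1.82  0.12  0.74 -0.47]
0 15 [-0.63  0.76  0.47  1.87 -0.11  0.64 -0.17]
0 0 [-0.43  0.71  0.37  1.9  -0.42  0.62  0.22]
0 -15 [-0.13  0.7   0.16  1.89 -0.62  0.66  0.51]
0 -30 [ 0.16  0.75 -0.05  1.85 -0.74  0.76  0.73]
85 45 [-0.82  1.08  0.6   1.52  0.23  0.99 -0.57]
85 30 [-0.72  0.96  0.56  1.59  0.06  0.85 -0.37]
85 15 [-0.58  0.87  0.5   1.64 -0.18  0.77 -0.09]
85 0 [-0.41  0.82  0.41  1.66 -0.44  0.76  0.22]
85 -15 [-0.15  0.8   0.21  1.65 -0.6   0.8   0.45]
85 -30 [ 0.08  0.85  0.03  1.62 -0.73  0.89  0.65]
s -1 start [-0.1   0.7  -0.37  1.82  0.37  0.69  2.47] [-0.75  1.13  1.22  1.91 -1.24  1.12 -2.13]

[... 202 characters left out ...]

-85 -15 [-0.58  0.79  0.8   2.13 -1.19  0.88 -2.06]
-85 -30 [-0.28  0.79  0.59  2.09 -1.22  1.01 -1.91]
0 45 [-0.42  0.89 -0.17  1.73  0.85  1.21  1.99]
0 30 [-0.33  0.77 -0.16  1.8   0.73  0.97  2.15]
0 15 [-0.18  0.7  -0.19  1.85  0.55  0.77  2.39]
0 0 [-0.86  1.14  1.22  1.92 -1.25  1.12 -2.23]
0 -15 [-0.54  0.88  0.8   1.91 -1.13  0.97 -2.2 ]
0 -30 [ 0.92  1.27 -1.4   1.81  0.89  0.98  2.49]
85 45 [-0.37  0.97 -0.18  1.49  0.86  1.3   2.14]
85 30 [-0.28  0.87 -0.17  1.56  0.71  1.07  2.28]
85 15 [-0.13  0.8  -0.23  1.61  0.54  0.9   2.48]
85 0 [-0.77  1.21  1.22  1.68 -1.23  1.2  -2.36]
85 -15 [-0.58  1.09  1.01  1.67 -1.25  1.22 -2.24]
85 -30 [-0.25  0.95  0.59  1.64 -1.14  1.16 -2.21]
```

```bash
python3 - <<'E'
from h import *
from workcell import *
clamp()
movep(w(-150,0,150),rot(0)); print(read_state()['time'])
movel(w(-150,0,63),max_speed=120)
c=camera('side');cv2.imwrite('pics/side1.png',c['image'])
s=read_state();print(s['time'],s['eef_pos'],s['finger_gap'],s['ft_force'])
E
```

```text
3.0583
3.9833 [564.39551767 148.23438424  63.76147091] 0.10492634988001834 [0.53386033 0.51539416 0.29812587]
```

View pics/side1.png

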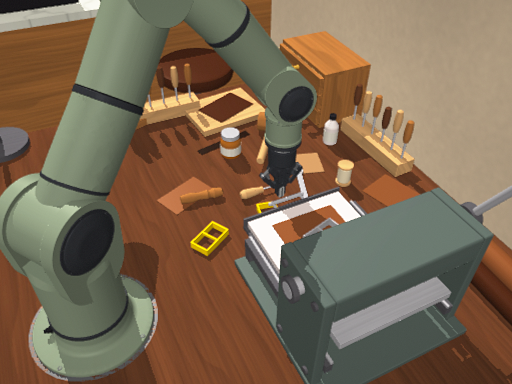

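```bash
python3 - <<'E'
from h import *
from workcell import *
for i in range(3):
    g=movel(w(50,0,63),max_speed=70,guard=14)
    s=read_state();d=s['eef_pos']-O;print(g,s['time'],'pressx',d@PX,s['eef_pos'],s['ft_force'])
    if d@PX>25: break
c=camera('top');cv2.imwrite('pics/top2.png',c['image']);np.savez('top2.npz',**c)
E
```

```text
True 6.3667 pressx 37.65300609792045 [565.49063473 -39.55189589  62.82528335] [2.15281936 2.96588497 2.11629539]
```

View pics/top2.png

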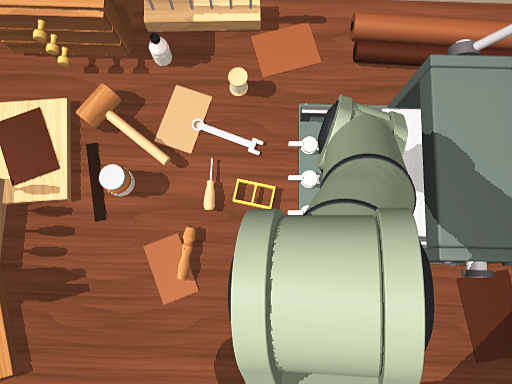

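```bash
python3 - <<'E'
from h import *
from workcell import *
g=movel(w(48,0,63),max_speed=40,guard=18)
s=read_state();d=s['eef_pos']-O;print(g,s['time'],'pressx',d@PX,s['ft_force'])
movel(w(15,0,63),max_speed=120)
movel(w(-60,-40,190),max_speed=200)
for n in ('wrist','top'):
    c=camera(n);cv2.imwrite(f'pics/{n}3.png',c['image']);np.savez(f'{n}3.npz',**c)
s=read_state();print(s['time'],s['eef_pos'],s['ft_force'])
E
```

```text
True 6.625 pressx 37.63500821227585 [1.04541453 5.03424409 3.9217243 ]
7.9833 [524.46349997  56.87479151 189.04416184] [0.72484968 0.07400526 0.23387029]
```

View pics/wrist3.png

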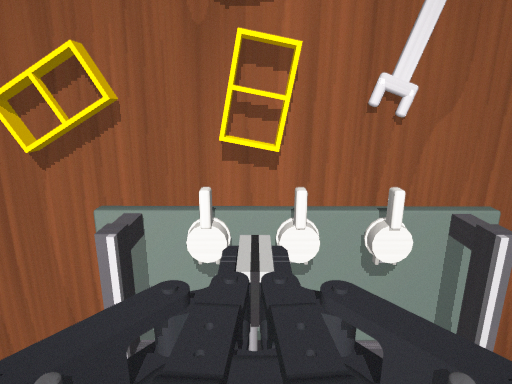

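View pics/top3.png

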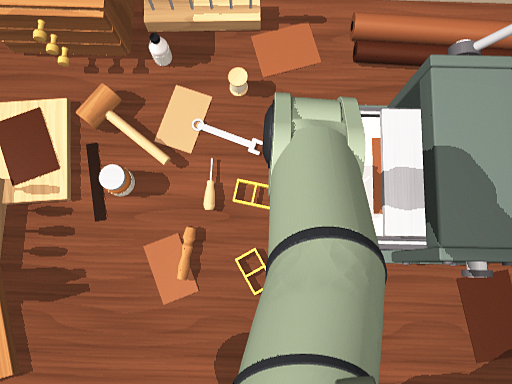

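```bash
python3 - <<'E'
from h import *
c=np.load('wrist3.npz');g=cv2.cvtColor(c['image'],cv2.COLOR_BGR2GRAY)
hsv=cv2.cvtColor(c['image'],cv2.COLOR_BGR2HSV)
m=((g>170)&(hsv[...,1]<50)).astype(np.uint8);m[:185]=0;m[270:]=0
n,l,st,ct=cv2.connectedComponentsWithStats(m)
W=cloud(c)
for i in range(1,n):
    if st[i,4]<250 or not 180<st[i,0]<420: continue
    x0=st[i,0]
    k=(l==i).astype(np.uint8);disc=cv2.morphologyEx(k,cv2.MORPH_OPEN,cv2.getStructuringElement(cv2.MORPH_ELLIPSE,(21,21)))
    cs,_=cv2.findContours(disc,cv2.RETR_EXTERNAL,cv2.CHAIN_APPROX_NONE);(cu,cv),r=cv2.minEnclosingCircle(max(cs,key=cv2.contourArea))
    ys,xs=np.nonzero(k[:212]);b=ys<205
    P=ray(c,cu,cv,45)-O;L=ray(c,xs[b].mean(),ys[b].mean(),49.5)-O
    T=ray(c,xs[b].mean(),ys.min(),49.5)-O
    f=339/ (c['cam_to_world'][2,3]-45)
    print('disc',cu,cv,r,'r mm',r/f,'press',P@PX,P@PY,'lug',L@PX,L@PY,'lugtip x',T@PX,'z',W[int(cv),int(cu),2],W[200,int(xs[b].mean()),2],'wlug',(xs[b].max()-xs[b].min()+1))
E
```

```text
disc 206.0 240.5 22.38871192932129 r mm 18.916790117332898 press -3.443638564155559 -84.58805426532584 lug -46.920406262647944 -84.01433709201504 lugtip x -54.73238548729699 z 44.849717392491016 48.56224082006736 wlug 12
disc 299.5697326660156 242.362548828125 19.976116180419922 r mm 16.87832682547347 press -1.9992557533837088 0.5891090407619859 lug -47.12953803524392 -0.506588315869468 lugtip x -55.06766841237382 z 45.22792313413953 49.22983114103636 wlug 11
disc 392.00537109375 243.747314453125 20.959856033325195 r mm 17.709513558600957 press -1.0176743683136287 84.82160490231713 lug -47.516278962144625 83.38759606332033 lugtip x -55.404506285369756 z 44.176636916033885 48.343217146548 wlug 15Traceback (most recent call last):
  File "<stdin>", line 11, in <module>
ValueError: max() iterable argument is empty
```

```bash
python3 - <<'E'
from h import *
from workcell import *
for n,y in (('a',-85),('b',0),('c',85)):
    movel(w(-1,y,56),max_speed=180)
    f0=read_state()['ft_force']
    g=movel(w(-1,y,36),max_speed=20,guard=8)
    s=read_state();print(n,g,s['time'],s['eef_pos'],s['ft_force']-f0)
    movel(w(-1,y,62),max_speed=120)
    if s['eef_pos'][2]<42.5: break
E
```

```text
a True 9.6333 [480.34329336  -1.47317746  44.08906811] [-3.18486383 -0.16089744 17.95721036]
b True 11.2 [565.20211707  -0.84243312  44.33281088] [-1.96464583  0.94791097 12.24252412]
c True 12.9 [ 6.50165502e+02 -9.24261002e-02  3.97994659e+01] [-1.46196955  1.61316299  9.71607866]
```

```bash
cat >> h.py <<'E'
YL=84.3
H=np.array([21,26.9]); G0=np.array([-41,36.5]); T0=35.; D=15.
def lift(a,back=0,dz=0):
    "tool pose for cap angle a deg"
    r=np.radians(a);v=G0-H
    # x-front lifted: (-1,0)->(0,1): rotate clockwise in (x,z)
    v=np.array([v[0]*np.cos(r)+v[1]*np.sin(r), -v[0]*np.sin(r)+v[1]*np.cos(r)])
    t=np.radians(T0-a);zd=np.array([np.sin(t),-np.cos(t)])
    p=H+v+zd*(D-back)
    return w(p[0],YL,p[1]+dz),rot(t)
E
python3 - <<'E'
from h import *
from workcell import *
movel(w(-70,85,140),max_speed=200)
open_gripper()
p,R=lift(0,back=80);print(p);movep(p,R)
s=read_state();print(s['time'],s['eef_pos'],s['finger_gap'])
for n in ('wrist','side'):
    c=camera(n);cv2.imwrite(f'pics/{n}4.png',c['image']);np.savez(f'{n}4.npz',**c)
for a in range(0,65,5):
    q=inverse_kinematics(*lift(a));print(a,None if q is None else np.round(q,2))
E
```

```text
[648.83157788  77.09616468  89.74488288]
15.375 [648.67398851  77.37866872  89.5079921 ] 85.449139918082
0 [-0.79  1.08  0.65  1.58  0.01  0.83 -0.37]
5 [-0.74  1.02  0.61  1.6  -0.02  0.8  -0.32]
10 [-0.68  0.97  0.56  1.62 -0.06  0.77 -0.26]
15 [-0.62  0.92  0.51  1.63 -0.09  0.75 -0.19]
20 [-0.55  0.88  0.45  1.65 -0.13  0.73 -0.12]
25 [-0.47  0.84  0.39  1.65 -0.18  0.72 -0.05]
30 [-0.38  0.81  0.32  1.66 -0.22  0.72  0.03]
35 [-0.29  0.79  0.25  1.66 -0.27  0.72  0.11]
40 [-0.19  0.78  0.18  1.66 -0.32  0.73  0.18]
45 [-0.1   0.78  0.1   1.65 -0.37  0.75  0.26]
50 [ 0.    0.78  0.02  1.64 -0.4   0.77  0.33]
55 [ 0.1   0.79 -0.06  1.62 -0.43  0.8   0.38]
60 [ 0.21  0.81 -0.15  1.6  -0.45  0.83  0.43]
```

View pics/wrist4.png

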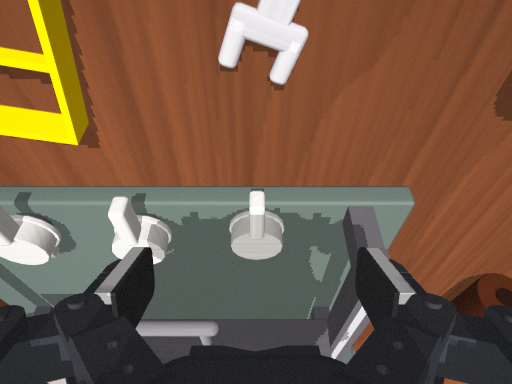

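View pics/side4.png

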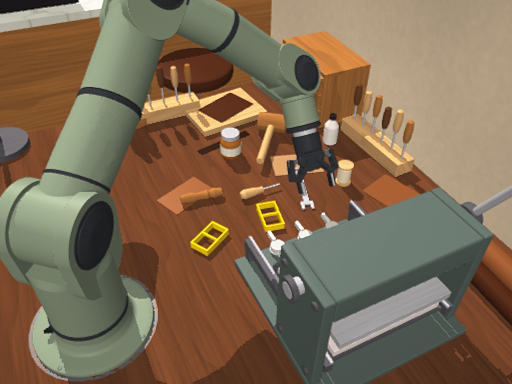

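```bash
python3 - <<'E'
from h import *
c=np.load('wrist4.npz');g=cv2.cvtColor(c['image'],cv2.COLOR_BGR2GRAY);W=cloud(c)
for v in (196,202,208):
    xs=np.nonzero(g[v,235:285]>190)[0]+235
    P=ray(c,xs.mean(),v,44.5)-O;print(v,xs.min(),xs.max(),'press',P@PX,P@PY,np.median(W[v,xs],0))
k=np.round(np.nanmedian(W[215:225,245:252].reshape(-1,3),0),1);print('cap C',k, 'cap B',np.nanmedian(W[222:226,146:156].reshape(-1,3),0))
E
```

```text
196 250 263 press -64.81046189826462 85.31765600189526 [650.18974883  50.57746083  33.83164749]
202 250 264 press -59.273801331989944 85.64678692684136 [650.47945532  50.71519452  38.67109195]
208 249 264 press -53.48491155798987 85.39444689544142 [650.18423962  49.67148061  42.51973929]
cap C [644.7  17.1  30.7] cap B [575.62843709  14.02691899  29.92500607]
```

```bash
sed -i 's/^YL=.*/YL=85.0/' h.py; python3 - <<'E'
from h import *
from workcell import *
g=movel(lift(0)[0],max_speed=80,guard=6)
s=read_state();print(g,s['time'],s['eef_pos'],lift(0)[0],s['ft_force'])
c=camera('wrist');cv2.imwrite('pics/wrist5.png',c['image'])
if not g:
    clamp();s=read_state();print(s['time'],s['eef_pos'],s['finger_gap'],s['ft_force'])
    c=camera('wrist');cv2.imwrite('pics/wrist5b.png',c['image'])
E
```

```text
False 16.625 [650.2064239   31.68962871  24.55464009] [649.92157048  31.2176571   24.21271934] [ 0.71194548  0.72550004 -0.35424358]
17.3583 [650.24568914  31.32541904  24.33476854] 8.540666086017726 [2.1009096  1.01719158 0.67449942]
```

View pics/wrist5b.png

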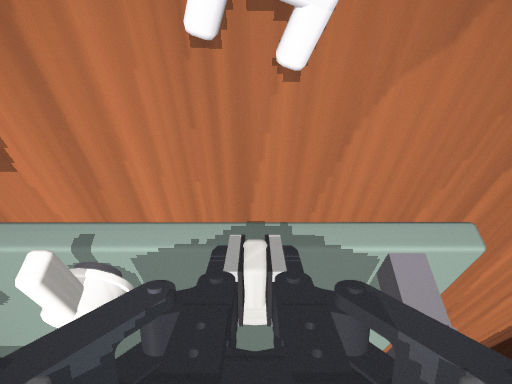

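```bash
python3 - <<'E'
from h import *
from workcell import *
for a in range(5,62,8):
    p,R=lift(a)
    movel(p,frame=R,max_speed=40)
    s=read_state();print(a,round(s['time'],2),np.round(s['eef_pos']-p,2),round(s['finger_gap'],2),np.round(s['ft_force'],1),np.round(s['torque'],2))
    if a==13:
        c=camera('wrist');cv2.imwrite('pics/wrist6.png',c['image'])
    if np.linalg.norm(s['ft_force'])>25: break
for n in ('wrist','side','top'):
    c=camera(n);cv2.imwrite(f'pics/{n}7.png',c['image']);np.savez(f'{n}7.npz',**c)
E
```

```text
5 17.68 [ 0.58 -0.19  0.79] 8.88 [4.2 0.8 1.7] [ 0.21 -0.8   0.59]
13 18.01 [ 0.5  -0.55  0.85] 8.37 [2.3 0.4 5.7] [-0.52 -0.57  0.3 ]
21 18.39 [ 0.52 -0.45  0.46] 8.68 [ 3.5 -0.3  5.4] [-0.4  -0.79  0.34]
29 18.73 [ 0.33 -0.21  0.11] 8.78 [2.9 0.4 6.2] [-0.23 -0.74  0.13]
37 19.07 [ 0.28 -0.07 -0.09] 8.69 [2.9 1.1 8. ] [-0.14 -0.76 -0.02]
45 19.42 [ 0.38 -0.4  -0.25] 8.95 [ 3.9 -0.9  6.5] [-0.61 -0.89  0.01]
53 19.76 [ 0.29 -0.19 -0.48] 8.9 [ 3.6 -0.3  6.3] [-0.35 -1.   -0.2 ]
61 20.09 [ 0.18 -0.61 -0.69] 8.76 [ 3.8 -3.5  6.5] [-0.75 -0.72 -0.35]
```

View pics/wrist7.png

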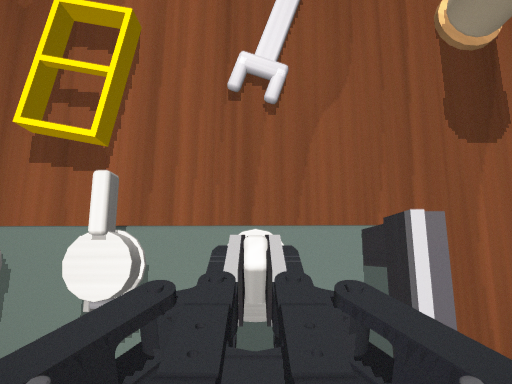

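View pics/side7.png

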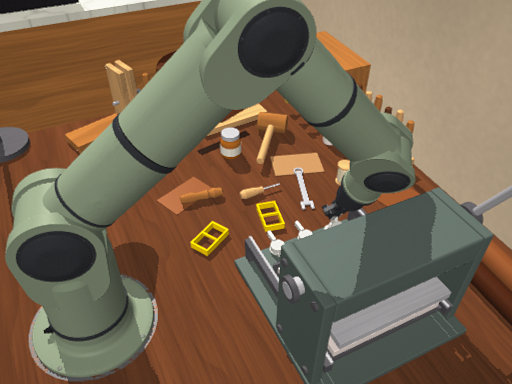

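```bash
python3 - <<'E'
from h import *
c=np.load('side7.npz');cv2.imwrite('pics/crop7.png',cv2.resize(c['image'][170:290,220:420],None,fx=4,fy=4,interpolation=cv2.INTER_CUBIC)[:480])
E
```

```text
(no output)
```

View pics/crop7.png

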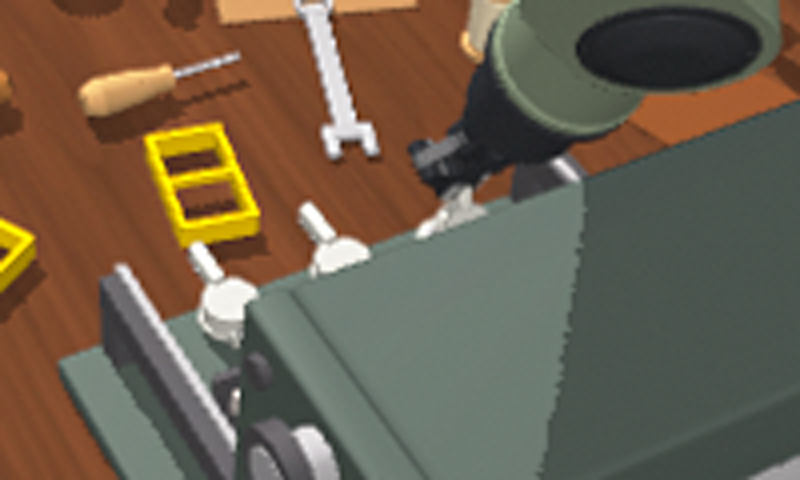

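View pics/top7.png

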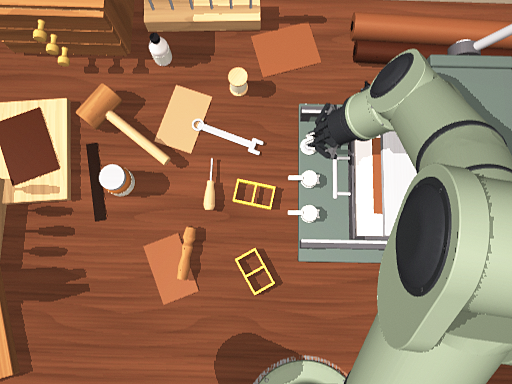

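```bash
python3 - <<'E'
from h import *
from workcell import *
c=np.load('top7.npz');W=cloud(c)
for v in (170,190): print([(u,round(float((W[v,u]-O)@PX),1),round(float(W[v,u,2]))) for u in range(334,360,1) if W[v,u,2]>75])
s=read_state();print(s['time'],s['finger_gap'],s['ft_force'],s['eef_pos']-lift(61)[0],np.abs(s['qvel']).max())
wait(0.5)
s=read_state();print(s['time'],s['finger_gap'],s['ft_force'],s['eef_pos']-lift(61)[0],np.abs(s['qvel']).max())
E
```

```text
[(334, 52.4, 87), (335, 55.0, 85), (336, 57.0, 87), (350, 89.6, 87), (351, 90.1, 96), (352, 91.5, 100), (353, 94.0, 99), (354, 100.4, 81), (355, 100.7, 90), (356, 103.3, 89), (357, 104.9, 92), (358, 107.1, 92), (359, 110.1, 90)]
[(334, 53.1, 80), (335, 55.3, 81), (336, 57.2, 83), (337, 59.1, 85), (350, 90.0, 82), (351, 90.0, 93), (352, 91.2, 98), (353, 93.5, 98), (354, 100.9, 75), (355, 100.0, 90), (356, 101.8, 92), (357, 104.1, 92), (358, 106.0, 94), (359, 108.6, 92)]
20.2417 8.872746685977113 [ 3.26769675 -3.88532934  4.88052668] [ 0.14112996 -0.4130267  -0.72924618] 0.005383816998358736
20.7417 8.994344333496517 [ 2.4493634  -4.71874495  4.84526225] [ 0.14314981 -0.41215951 -0.71991468] 0.0013474117795453965
```

Lip front is at 90 mm (the home position), the handle at 55 mm, and the arm is still. Handing in.

```bash
python3 - <<'E'
from workcell import *
finish_job()
E
```

```text
the job is handed in; nothing more can be done
```

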